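Draw the drying tray out of the bench oven with the hook rod

ROBOT

A 6-joint arm with a two-finger parallel gripper is mounted at the origin on a cart in front of the work surface, level with it; the furniture and walls round the work are solid. World frame = base frame: x ahead of the robot, y to its left, z up, the work surface at z = 0. Lengths are in m, angles in rad, forces in N, time in s.
With the tool pointing down it reaches from about 0.35 to 0.95 m from the base axis. Payload 17.4 kg.
Tool frame: the origin (TCP) lies on the centre line of the jaws, within the pads' length; the fingertips stand 22 mm ahead of it and the grasp point (between the pads) lies 3 mm ahead of it (finger_overhang is the z of the fingertips in the tool frame, in m); z points along the fingers, y is the line along which they close (so a half turn about z gives the same grasp; the last joint's range is limited). The gripper opens to 93 mm and grips with 3 to 60 N. Pads are 15 mm wide; open, the fingers measure 128 mm over their backs; the gripper's body (75 mm by 188 mm) begins 65 mm behind the grasp point.
Start: joints at [1.287, 0.116, 1.442, -0, 1.584, -0.038], TCP at [0.164, 0.655, 0.241] pointing down, gripper open.
Joint ranges: [-2.83, 2.83], [-0.83, 2.19], [0.07, 2.5], [-1.14, 4.28], [0.01, 3], [-2.97, 2.97]. Speed limits (rad/s): [1.89, 1.89, 2.22, 3.14, 3.14, 3.14].

INTERFACE

Orientations are given as a unit quaternion [w, x, y, z].
In Python, from plant import * gives the robot as it stands. The module is installed in compiled form; this text tells all that it offers. Calls block until the motion is done:
- movep(position, orientation): joint-space move of the TCP to a pose.
- servo_line(position, rot=None, max_speed=0.15): straight line of the TCP; rot=None keeps the orientation; max_speed is the mean speed in m/s.
- set_joints(angles): joint-space move.
- gripper_to(opening): opening from 0.0 (shut) to 1.0 (fully open); the grip force is fixed at half the most; returns when the fingers have stopped.
- sleep(seconds).
- solve_ik(position, orientation): joint angles nearest the present ones, or None.
- grab_frame(name): name is "scene" or "top" or "wrist"; returns the picture (480x640x3 uint8, blue, green, red); there is no depth.
- camera_info(name): a dict with "camera_matrix" (3x3 intrinsics, pixels), "R" (3x3) and "t" (3): a world point X has camera coordinates R X + t. Camera axes: x right, y down, z forward; pixel columns grow to the right and rows downward; lengths in m; the calibration is good to about 2 mm. The wrist camera is an equidistant fisheye: a pixel r from the principal point sees the ray r / f radians off the axis. A picture is of the moment at which its call begins: read the wrist's pose just before it. camera_info takes no time and is no camera call; for the wrist camera it gives the pose at the moment of the call.
A pose or a line that the arm cannot do raises IKError and nothing moves.
- job_done(): hands the job in; it is judged then, once.
Trained networks look in the newest picture that a camera, given by its name, has taken for a name from the list of things; names that differ only in an ending like _2 or _b are one class to them, and where a whole thing is asked for, a point or a joint stands for the part that bears it (a point fixed in the world has none). Each returns a list of dicts, best first, with "score" (0 to 1); they miss things now and then, are a little off and sometimes report something else, mostly with a low value. They report only what shows in the picture. A call takes as long as a camera call.
- boxes_of(camera, name): "extent" ([left, top, right, bottom] in pixels, round what is visible of it).
- place_of(camera, name): "position" ([column, row] in pixels: a listed point, or the origin of a listed thing).
Readings, each from a call of its own:
- current_t(): time.
- current_joint_positions(): joint angles.
- current_joint_velocities(): joint speeds.
- current_effort(): joint torques, N m.
- current_eef_pos(): TCP position.
- current_orientation(): TCP orientation.
- current_contact_force(): force on the tool from outside, world axes, zero at the start.
- current_moment(): the same for the moment, N m.
- current_width(): opening from 0.0 (shut) to 1.0 (fully open).
- current_grip_force(): force on a finger pad.
Only numpy, scipy, OpenCV 4.12 (cv2) and the standard library are available. Lean on these libraries where they do the work, as an engineer would, in place of code of your own. Each camera call takes 0.05 s, during which the arm holds its last target. There are 200 camera calls.

TASK

The leather hat patches in the blue bench oven are dry, but the oven is still warm: work it only with the hook rod and keep the gripper and arm off the oven, its door and the tray. Take the rod from its rest, hook the eye at the top of the oven door and swing the door right down to its stop; then hook the eye on the tray and draw it out until the tray stands wholly on the lowered door, clear of the chamber, with both patches still lying in it. Last, lay the rod back in both saddles of its rest the way it lay before, hook tip down, and leave the other things on the table where they are.

Things in the scene. Friction and masses are not known exactly. Their poses are not given: they have to be found in the camera images.
- oven: Blue bench drying oven, fixed, 210 deep (x) x 260 wide (y) x 320 high plus a vent cowl on the roof to 351 mm. Origin: on the table under the middle of its front face; x runs into the oven (front faces -x), y to its left seen from the robot, z up. Chamber mouth in the front face: y -85 to +85, z 115 (chamber floor) to 245; chamber 170 deep. A control panel lies below the mouth.
- door_hinge (a point): Hinge axis of the door, middle: 9 mm in front of the oven's front face, z 105.5 mm, axis along the oven's y.
- oven_door (a joint): Angle of the drop-down door: 0 = closed (upright), 1.571 = fully open at its stop: the top swings out toward -x of the oven and down (then level, its inner face at z 114.5 mm, nearly flush with the chamber floor, reaching to 155 mm in front of the oven). It may start slightly ajar. Stiff hinge: stays where left; 3 N at the eye moves it. Panel 190 wide x 146 x 18 mm.
- door_eye_bar (a point): Middle of the crossbar of the door's eye, a steel loop (wire 7 mm, 66 wide) standing out from the door's top edge, 45 degrees up and outward when closed. The bar runs along the oven's y; from the hinge it lies 42 mm outward and 176 mm up when closed, and swings with the door. Free gap behind the bar to the door's face 30 mm; a hook enters it from above.
- tray: Loose aluminium tray, 100 (x) x 140 (y) x 18 mm on two runners, 0.24 to 0.42 kg, standing on the chamber floor. Origin: centre of its underside; x points into the oven as it stands.
- tray_eye_bar (a point): Middle of the crossbar of the tray's eye, a steel loop (wire 6 mm, 60 mm wide) that slopes up and outward from the tray's front: 78 mm in front of the tray's centre, 40 mm above its underside, running along the tray's y. Free gap between bar and tray front 25 mm.
- patch_dark: Dark brown leather patch, 34 x 62 x 8 mm, loose in the tray. Origin: centre of its underside (7.6 mm above the tray's underside), its y along its length.
- patch_tan: Tan leather patch, 34 x 62 x 8 mm, loose in the tray beside the dark one. Origin: centre of its underside, its y along its length.
- hook_rod: Loose hook rod, about 0.17 kg: flat-sided wooden handle 136 (x -73 to +63) x 18 (y) x 24 (z) mm, then an 8 mm steel rod on the handle's axis that bends straight down at x = 125 mm. Origin: on the handle's axis at the place to grip it across y, close to its centre of mass; x points toward the hook, z up. At rest the origin is 60 mm above the table, in the middle of the rest.
- hook_tip (a point): Lower end of the bent-down hook (its centre line ends here, 4 mm rounded end beyond): at x 125, y 0, z -40 mm from the rod's origin.
- rod_rest: Fixed dark steel rest for the rod. Origin: on the table under its middle; x along the rod, toward the hook. Base plate 150 x 70 mm; two saddles at x -50 and +45, each with a flat seat at z 48, 26 mm wide between ears that flare outward to z 71.
- masking_tape: Roll of masking tape, 104 mm across, 25 high, loose on the table. Origin: centre of its underside.
- sanding_block: Cork sanding block, 45 x 70 x 25 mm, loose on the table. Origin: centre of its underside.

How it is judged:
By the outcome, as a careful person would: the job done as asked, in the order asked, and still so for the second after the job is handed in, with the robot touching nothing.
It also fails if it takes over 58 s, if anything falls off the work surface, if the arm or the gripper's body presses on something with over 40 N, if the wrist force passes 120 N, or if a joint passes its speed limit or range.

## Working session

There is one attempt and no reset: what is moved stays moved. The work goes in short steps, each a Python script; the robot and the scene stay as the last script left them, time stands still between calls to the robot, and variables do not carry over. Pictures are saved under pics/ and viewed, at most 10 in all, crops included, and the job is handed in when it is done.

```bash
mkdir -p pics; cat > h.py <<'E'
from plant import *
import numpy as np, cv2
from scipy.spatial.transform import Rotation as R
def ray(cam,px):
    c=camera_info(cam);K=np.array(c["camera_matrix"]);Rm=np.array(c["R"]);t=np.array(c["t"])
    x=(px[0]-K[0,2])/K[0,0];y=(px[1]-K[1,2])/K[1,1]
    if cam=="wrist":
        r=np.hypot(x,y);s=np.sin(r)/r if r>1e-9 else 1;d=np.array([x*s,y*s,np.cos(r)])
    else: d=np.array([x,y,1.])
    return -Rm.T@t, Rm.T@d/np.linalg.norm(d)
def onz(cam,px,z):
    o,d=ray(cam,px);return o+d*(z-o[2])/d[2]
def tri(a,b):
    (o1,d1),(o2,d2)=a,b
    A=np.stack([d1,-d2],1);s=np.linalg.lstsq(A,o2-o1,rcond=None)[0]
    p,q=o1+s[0]*d1,o2+s[1]*d2;return (p+q)/2,np.linalg.norm(p-q)
def quat(M):
    q=R.from_matrix(M).as_quat();return [q[3],q[0],q[1],q[2]]
E
cat > a.py <<'E'
from h import *
np.set_printoptions(precision=4,suppress=True)
for c in ["scene","top","wrist"]:
    f=grab_frame(c);cv2.imwrite(f"pics/{c}0.png",f)
    print(c,"at",ray(c,[320,240]))
    for n in ["oven","door_hinge","oven_door","door_eye_bar","tray","tray_eye_bar","hook_rod","hook_tip","rod_rest","masking_tape","sanding_block"]:
        try:
            print(n,[(np.round(d["position"],1).tolist(),round(d["score"],2)) for d in place_of(c,n)[:2]],[(np.round(d["extent"]).tolist(),round(d["score"],2)) for d in boxes_of(c,n)[:1]])
        except Exception as e: print(n,e)
print(current_t(),current_orientation())
E
python3 a.py
```

```text
scene at (array([ 0.5396, -0.9776,  0.7226]), array([-0.0376,  0.8993, -0.4357]))
oven [([349.5, 268.8], 0.86), ([334.9, 158.1], 0.28)] [([323.0, 130.0, 454.0, 306.0], 0.64)]
door_hinge [] [([326.0, 129.0, 454.0, 305.0], 0.72)]
oven_door it knows: door_eye_bar, door_hinge, hook_rod, hook_tip, masking_tape, oven, patch_dark, patch_tan, rod_rest, sanding_block, tray, tray_eye_bar
door_eye_bar [([330.3, 159.6], 0.81), ([295.8, 339.2], 0.34)] [([328.0, 154.0, 344.0, 247.0], 0.56)]
tray [] []
tray_eye_bar [] [([267.0, 297.0, 326.0, 362.0], 0.41)]
hook_rod [([290.8, 310.0], 0.94)] []
hook_tip [([316.5, 365.1], 0.59)] [([269.0, 292.0, 318.0, 345.0], 0.8)]
rod_rest [([291.6, 340.0], 0.59)] [([265.0, 296.0, 324.0, 364.0], 0.7)]
masking_tape [([395.5, 348.2], 0.95)] [([368.0, 325.0, 424.0, 359.0], 0.8)]
sanding_block [([254.0, 247.9], 0.66)] [([240.0, 236.0, 269.0, 257.0], 0.7)]
top at (array([-0.4615,  0.1689,  1.3829]), array([ 0.6279,  0.0251, -0.7779]))
oven [([273.9, 260.1], 0.62)] [([222.0, 128.0, 336.0, 271.0], 0.95)]
door_hinge [([271.1, 239.9], 0.9)] [([221.0, 127.0, 339.0, 268.0], 0.
[... 218 characters left out ...]
, 252.0], 0.92)]
tray [([228.7, 334.7], 0.66)] []
tray_eye_bar [([228.3, 334.4], 0.56)] []
hook_rod [] []
hook_tip [] []
rod_rest [] []
masking_tape [] [([361.0, 228.0, 394.0, 257.0], 0.84)]
sanding_block [([225.9, 333.3], 0.55)] []
wrist at (array([0.093 , 0.6723, 0.3848]), array([ 0.2711, -0.0531, -0.9611]))
oven [] []
door_hinge [] []
oven_door it knows: door_eye_bar, door_hinge, hook_rod, hook_tip, masking_tape, oven, patch_dark, patch_tan, rod_rest, sanding_block, tray, tray_eye_bar
door_eye_bar [] []
tray [] []
tray_eye_bar [] []
hook_rod [] []
hook_tip [] []
rod_rest [] []
masking_tape [] []
sanding_block [] [([180.0, 368.0, 202.0, 394.0], 0.68)]
3.15 [-0.      0.1226  0.9925  0.    ]
```

View pics/scene0.png

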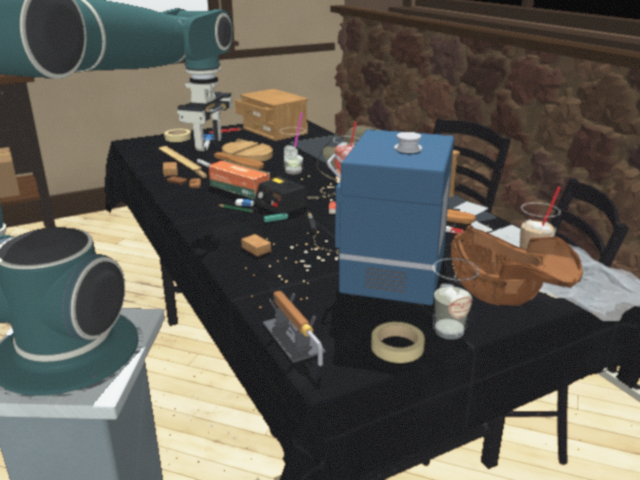

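View pics/top0.png

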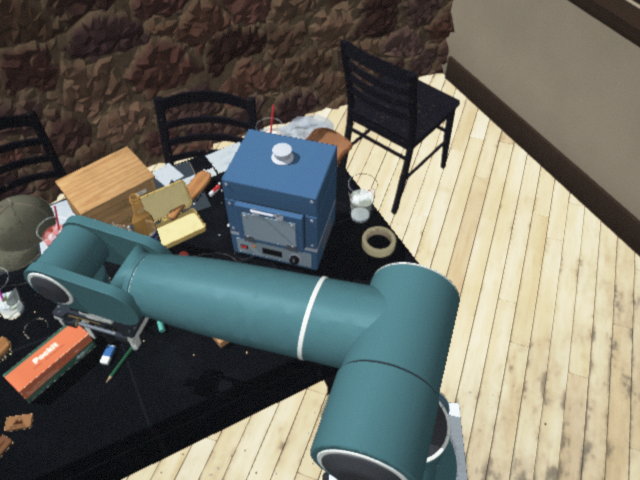

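The scene picture shows the rod on its rest at about (292,310), with the hook end toward the camera at (320,362). The oven is at (390,215), the tape at (397,342) and the block at (255,246). In the top picture the door front is visible at (270,228), but the arm hides the rest.

```bash
cat > b.py <<'E'
from h import *
np.set_printoptions(precision=4,suppress=True)
print("rod",onz("scene",[290.8,310],.06),"tip",onz("scene",[316.5,365.1],.02),"rest",onz("scene",[291.6,340],0))
print("oven",onz("scene",[349.5,268.8],0),"ovtop",onz("top",[273.9,260.1],0),"hinge",onz("top",[271.1,239.9],.1055))
print("eye",tri(ray("scene",[330.3,159.6]),ray("top",[261.8,212.4])),onz("top",[261.8,212.4],.28))
print("tape",onz("scene",[395.5,348.2],0),"block",onz("scene",[254,247.9],0))
E
python3 b.py
```

```text
rod [0.4372 0.0672 0.06  ] tip [ 0.4941 -0.0561  0.02  ] rest [0.4389 0.0498 0.    ]
oven [ 0.5563  0.3546 -0.    ] ovtop [ 0.5711  0.3477 -0.    ] hinge [0.5634 0.3488 0.1055]
eye (array([0.509 , 0.3559, 0.2809]), np.float64(0.003791794280337036)) [0.5122 0.3567 0.28  ]
tape [0.6462 0.0297 0.    ] block [0.3061 0.4602 0.    ]
```

```bash
cat >> h.py <<'E'
def ori(h): # tool down, rod heading h (rad); camera on the back side
    f=np.array([np.cos(h),np.sin(h),0]);z=np.array([0,0,-1.]);x=-f
    return quat(np.stack([x,np.cross(z,x),z],1))
E
cat > c.py <<'E'
from h import *
np.set_printoptions(precision=4,suppress=True)
h=np.radians(-65)
movep([.20,.42,.30],ori(np.radians(-20)))
p=np.array([.437,.065,.22]);p[:2]-=0.03*np.array([np.cos(h),np.sin(h)])
movep(p,ori(h))
print(current_joint_positions(),current_eef_pos())
for c in ["scene","top","wrist"]:
    f=grab_frame(c);cv2.imwrite(f"pics/{c}1.png",f)
    for n in ["oven","door_hinge","door_eye_bar"] if c!="wrist" else ["hook_rod","hook_tip","rod_rest"]:
        L=place_of(c,n)[:2]
        print(c,n,[(np.round(d["position"],1).tolist(),round(d["score"],2)) for d in L], [onz(c,L[0]["position"],dict(oven=0,door_hinge=.1055,door_eye_bar=.2815,hook_rod=.06,hook_tip=.02,rod_rest=0)[n])] if L else "")
print(current_t())
E
python3 c.py
```

```text
[ 0.1567 -0.4247  1.9546  0.0002  1.6117 -0.2811] [0.4244 0.0929 0.2201]
scene oven [] 
scene door_hinge [] 
scene door_eye_bar [] 
top oven [([272.1, 261.6], 0.9), ([371.1, 297.7], 0.37)] [array([0.5653, 0.3526, 0.    ])]
top door_hinge [([270.2, 240.8], 0.65)] [array([0.5601, 0.351 , 0.1055])]
top door_eye_bar [([262.5, 210.3], 0.9)] [array([0.5181, 0.3554, 0.2815])]
wrist hook_rod [([310.4, 266.5], 0.81)] [array([0.4374, 0.0565, 0.06  ])]
wrist hook_tip [] 
wrist rod_rest [([314.5, 250.7], 0.6)] [array([0.4426, 0.0537, 0.    ])]
6.2167
```

View pics/wrist1.png

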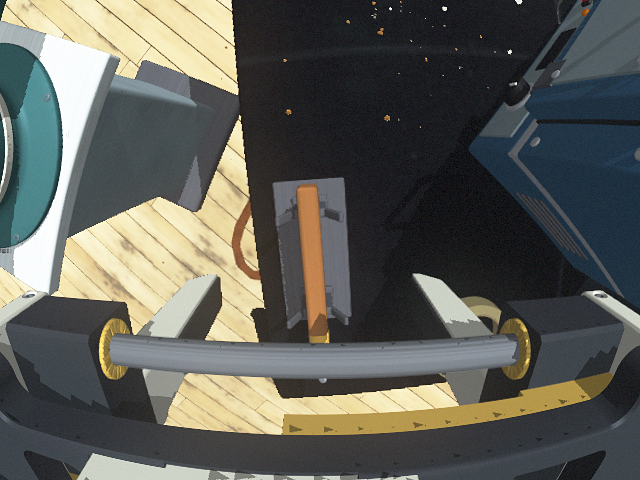

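View pics/top1.png

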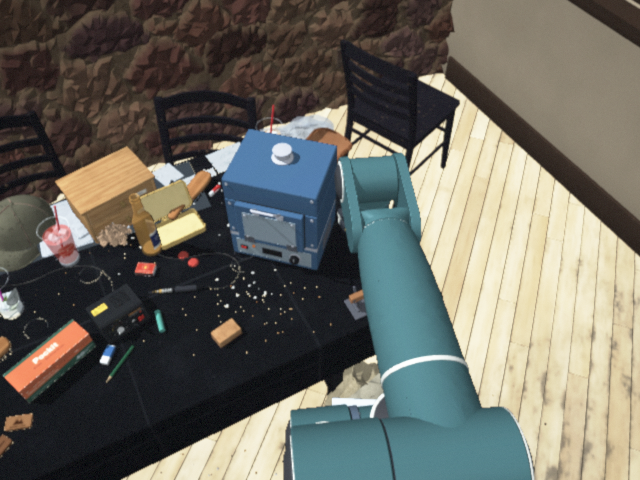

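The wrist picture shows the handle running from (308,187) to (318,338), inside the base plate. The top picture shows the oven front with bottom corners near (235,250) and (320,271). I'll enlarge the oven to get its yaw and the door eye.

```bash
cat > d.py <<'E'
from h import *
np.set_printoptions(precision=4,suppress=True)
a=onz("wrist",[307.5,187],.072);b=onz("wrist",[318,335],.072);print(a,b,np.degrees(np.arctan2(*(b-a)[1::-1])),np.linalg.norm(b-a))
f=cv2.imread("pics/top1.png")[120:285,210:350]
cv2.imwrite("pics/crop.png",cv2.resize(f,None,fx=3.6,fy=3.6,interpolation=cv2.INTER_CUBIC)[:600])
E
python3 d.py
```

```text
[0.4056 0.12   0.072 ] [0.4696 0.0031 0.072 ] -61.265801291921825 0.1332620621722041
```

View pics/crop.png

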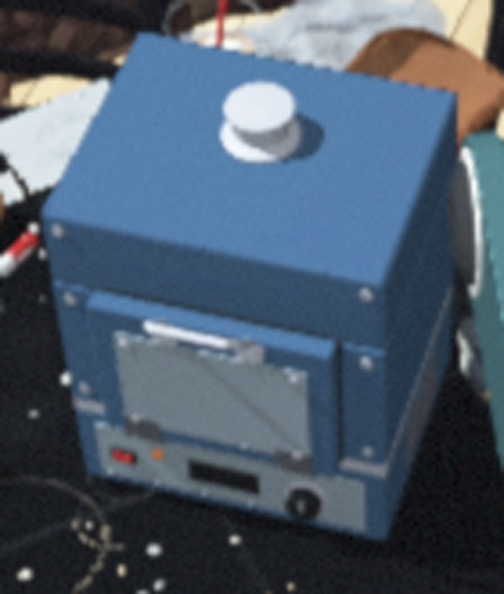

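The crop shows the oven's base corners at (92,470) and (385,540), the roof corners at (43,212), (383,290), (150,35) and (455,93), and the eye bar from (148,327) to about (235,346).

```bash
cat > e.py <<'E'
from h import *
np.set_printoptions(precision=4,suppress=True)
g=lambda u,v,z:onz("top",[210+u/3.6,120+v/3.6],z)
def pr(n,l,r,s=1):
    d=(l-r)*s;print(n,"mid",(l+r)/2,"len",np.linalg.norm(d),"yawx",np.degrees(np.arctan2(d[1],d[0]))-90)
BL,BR=g(92,470,0),g(385,540,0);FL,FR=g(43,212,.32),g(383,290,.32);KL,KR=g(150,35,.32),g(455,93,.32)
pr("base",BL,BR);pr("rooff",FL,FR);pr("roofb",KL,KR);pr("bar",g(148,327,.2815),g(237,347,.2815))
for a,b in((FL,KL),(FR,KR)):
    d=b-a;print("depth",np.linalg.norm(d),np.degrees(np.arctan2(d[1],d[0])))
E
python3 e.py
```

```text
base mid [0.5712 0.3423 0.    ] len 0.2571437938464936 yawx -13.735754563416364
rooff mid [0.5551 0.3414 0.32  ] len 0.25572087326482495 yawx -14.638510868551109
roofb mid [0.7554 0.2922 0.32  ] len 0.24457119658194923 yawx -13.114953453029656
bar mid [0.507  0.3519 0.2815] len 0.06668504663231543 yawx -13.735079457886883
depth 0.20308422338383414 -15.381432473298661
depth 0.2097463034842539 -12.287813096213718
```

```bash
cat >> h.py <<'E'
YAW=np.radians(-13.8);O=np.array([.563,.343,0]);XO=np.array([np.cos(YAW),np.sin(YAW),0]);YO=np.array([-XO[1],XO[0],0])
def W(x,y,z): return O+x*XO+y*YO+np.array([0,0,z])
def tcp_for_hook(x,y,zaxis): return W(x-.125,y,zaxis+.003)  # hook xy in oven frame, rod axis height
def see(tag,names,zs):
    f=grab_frame("wrist");cv2.imwrite(f"pics/{tag}.png",f)
    for n,z in zip(names,zs):
        for d in place_of("wrist",n)[:1]:
            P=onz("wrist",d["position"],z)-O;print(n,np.round(d["position"],1),round(d["score"],2),"oven xy",P@XO,P@YO,"z",z)
E
cat > f.py <<'E'
from h import *
np.set_printoptions(precision=4,suppress=True)
h=np.radians(-61.5);g=np.array([.440,.0562,.063])
movep(g+[0,0,.06],ori(h))
servo_line(g,max_speed=.1)
gripper_to(0.0)
print(current_width(),current_grip_force(),current_contact_force(),current_eef_pos())
servo_line(g+[0,0,.07],max_speed=.12)
print(current_contact_force(),current_width())
movep([.36,.20,.30],ori(np.radians(-38)))
movep(tcp_for_hook(-.10,0,.345),ori(YAW))
print(current_joint_positions(),current_t())
see("wrist2",["door_eye_bar","hook_tip"],[.2815,.305])
print(current_t())
E
python3 f.py
```

```text
0.1915450243558201 29.949439465999603 [-0.2072 -0.6812  0.8517] [0.44   0.0562 0.063 ]
[-1.1711  0.3697 -2.5726] 0.1922923786606807
[ 0.8056 -0.2176  1.5925 -0.0003  1.7683 -0.5227] 11.1083
11.2583
```

View pics/wrist2.png

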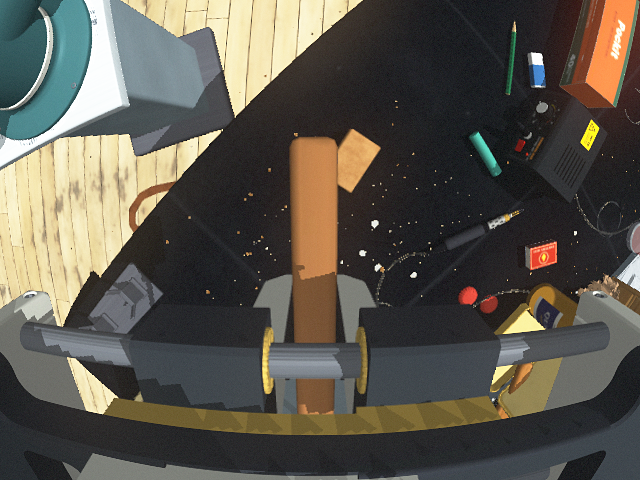

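The wrist picture shows the rod held square in the jaws. The oven is out of its view, so I'll guide the hooking with the scene and top cameras.

```bash
cat >> h.py <<'E'
def look(tag,names):
    for c in ["scene","top"]:
        f=grab_frame(c);cv2.imwrite(f"pics/{tag}_{c}.png",f)
    for n in names:
        r={c:place_of(c,n)[:1] for c in ["scene","top"]}
        s={c:(np.round(v[0]["position"],1).tolist(),round(v[0]["score"],2)) for c,v in r.items() if v}
        if len(s)==2:
            p,e=tri(*[ray(c,r[c][0]["position"]) for c in ["scene","top"]]);q=p-O
            print(n,s,"oven",np.round([q@XO,q@YO,q[2]],4),"err",round(e,4))
        else: print(n,s)
E
cat > g.py <<'E'
from h import *
look("l1",["door_eye_bar","hook_tip"])
a=cv2.imread("pics/l1_top.png")[150:270,200:360];b=cv2.imread("pics/l1_scene.png")[100:220,260:420]
cv2.imwrite("pics/l1.png",np.vstack([cv2.resize(i,None,fx=2.5*1.6,fy=2.5,interpolation=cv2.INTER_CUBIC) if 0 else cv2.resize(i,(400*1,300)) for i in (a,b)]))
E
python3 g.py
```

```text
door_eye_bar {'scene': ([332.0, 158.8], 0.9)}
hook_tip {'scene': ([308.9, 147.6], 0.56)}
```

View pics/l1.png

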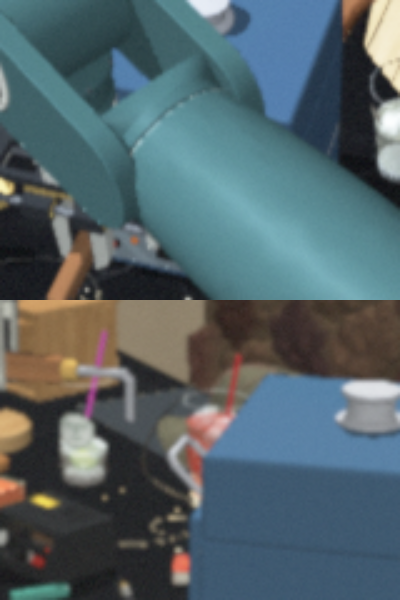

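The lower half is the scene view. It shows the hook end at about (312,147), level and left of the bar, whose middle is at (332,159). Intersecting these with the oven's mid-plane gives depth and height.

```bash
cat > i.py <<'E'
from h import *
def mid(px,y=0):
    o,d=ray("scene",px);s=(y-(o-O)@YO)/(d@YO);q=o+s*d-O;return np.round([q@XO,q[2]],4)
print("tip",mid([312.4,147.2]),mid([311,145]),"cmd",-.10,.301,"bar",mid([332,158.8]),mid([332.4,160]))
K=camera_info("scene");
def pj(P):
    c=np.array(K["R"])@P+K["t"];k=np.array(K["camera_matrix"])@c;return k[:2]/k[2]
print(pj(W(-.1,0,.301)),pj(W(-.051,0,.2815)))
E
python3 i.py
```

```text
tip [-0.0992  0.3048] [-0.1025  0.3097] cmd -0.1 0.301 bar [-0.0531  0.2815] [-0.0521  0.2787]
[312.09136113 148.77748685] [332.88517262 158.86794464]
```

```bash
cat > j.py <<'E'
from h import *
np.set_printoptions(precision=2,suppress=True)
servo_line(tcp_for_hook(-.037,0,.345),max_speed=.12)
f0=np.array(current_contact_force())
servo_line(tcp_for_hook(-.037,0,.2905),max_speed=.1)
print("in",np.array(current_contact_force())-f0,current_t())
for ph in np.radians(list(range(16,105,8))+[105.5]):
    bx,bz=-.009-.181*np.sin(ph),.1055+.181*np.cos(ph)
    p=tcp_for_hook(bx+.0065,0,bz+.0065)
    servo_line(p,max_speed=.12)
    df=np.array(current_contact_force())-f0
    print(round(np.degrees(ph)),[df@XO,df@YO,df[2]])
    if np.linalg.norm(df)>25: print("STOP");break
print(current_t(),current_width())
look("l2",["door_eye_bar","hook_tip","tray_eye_bar","tray"])
a=cv2.imread("pics/l2_scene.png")[110:350,180:480];cv2.imwrite("pics/l2.png",cv2.resize(a,(750,600)))
E
python3 j.py
```

```text
in [0.64 0.16 1.5 ] 12.925
16 [np.float64(0.6902386548962953), np.float64(0.8889385777831795), np.float64(-0.07542280507595045)]
24 [np.float64(0.9180613884479526), np.float64(0.2539220763886015), np.float64(1.2635171283354651)]
32 [np.float64(0.10783334525195198), np.float64(-0.23092363948268346), np.float64(0.03920416526990911)]
40 [np.float64(0.6297331430677087), np.float64(-0.47054316034743526), np.float64(0.8910435114539548)]
48 [np.float64(0.3297230585563204), np.float64(0.2641272537645667), np.float64(0.41820470339639204)]
56 [np.float64(0.8073312375725952), np.float64(0.5139746622847171), np.float64(1.4034312687133295)]
64 [np.float64(1.34836883273701), np.float64(-0.20820523566629118), np.float64(0.8902511461834248)]
72 [np.float64(0.7317533934629141), np.float64(-0.24821123275962956), np.float64(2.1250663701903227)]
80 [np.float64(0.30431395388732485), np.float64(0.030735596954301864), np.float64(1.0809337090205624)]
88 [np.float64(0.2594539524060942), np.float64(0.10375430623898671), np.float64(0.7469280156583171)]
96 [np.float64(0.2555111681991939), np.float64(-0.21425180537018296), np.float64(1.4312873226909635)]
104 [np.float64(1.0365891602548232), np.float64(-0.32437907948618744), np.float64(1.4982355879937548)]
106 [np.float64(1.7057613996844023), np.float64(0.8353090025191745), np.float64(2.010872714626739)]
17.4 0.1886973647726266
door_eye_bar {'scene': ([278.7, 241.6], 0.72)}
hook_tip {'scene': ([280.1, 247.2], 0.78)}
tray_eye_bar {'top': ([272.1, 226.9], 0.86)}
tray {'top': ([282.2, 214.2], 0.84)}
```

View pics/l2.png

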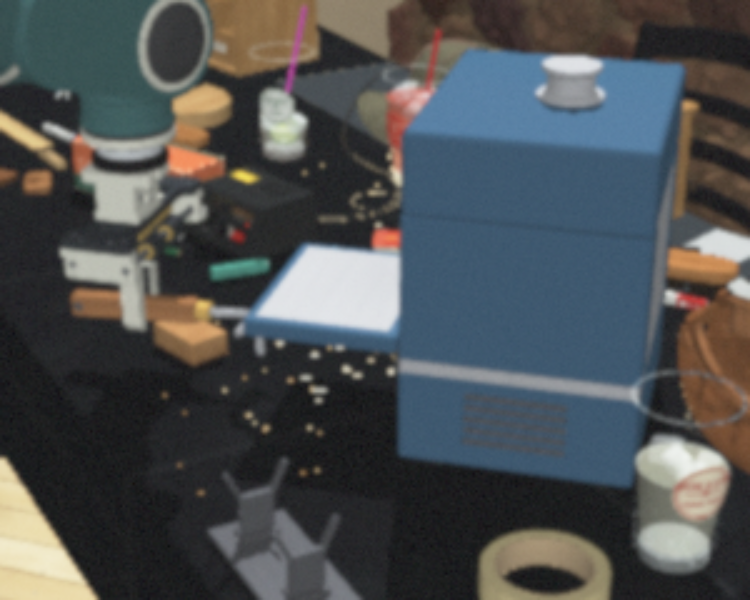

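The scene picture shows the door down and looking level, with its near corner at crop (248,322) and its far corner at (305,247). The hook is in the eye. I'll compare the corners with their expected positions and place the tray.

```bash
cat > k.py <<'E'
from h import *
K=camera_info("scene")
def pj(P):
    c=np.array(K["R"])@P+K["t"];k=np.array(K["camera_matrix"])@c;return k[:2]/k[2]
c=lambda p:np.round((pj(p)-[180,110])*2.5)
def dr(th,l,n,y): # point on door: l along panel, n outward normal, open angle th
    s,k=np.sin(th),np.cos(th);return W(-.009-l*s-n*k,y,.1055+l*k-n*s)
for t in (80,85,90): print(t,"near",c(dr(np.radians(t),.146,-.009,-.095)),"far",c(dr(np.radians(t),.146,-.009,.095)),"bar",c(dr(np.radians(t),.176,.042,0)))
for z in (.041,.027): print("hooktip exp",c(tcp_for_hook(0,0,0)*0+np.array(current_eef_pos())+.125*XO+[0,0,-.003-.04]))
for n,px,z in(("eye",[272.1,226.9],.155),("tray",[282.2,214.2],.115)):
    q=onz("top",px,z)-O;print(n,q@XO,q@YO)
print(current_eef_pos(),tcp_for_hook(-.009-.181*np.sin(np.radians(105.5))+.0065,0,.1055+.181*np.cos(np.radians(105.5))+.0065))
a=cv2.imread("pics/l2_top.png")[160:280,200:360];cv2.imwrite("pics/l2t.png",cv2.resize(a,(800,600)))
E
python3 k.py
```

```text
80 near [247. 294.] far [310. 219.] bar [244. 292.]
85 near [245. 306.] far [308. 230.] bar [246. 307.]
90 near [244. 319.] far [307. 241.] bar [250. 322.]
hooktip exp [259. 358.]
hooktip exp [259. 358.]
eye 0.006842033679950496 0.0022636675818144968
tray 0.09246164701693384 0.0035862791898688025
[0.26989603 0.41508266 0.06676189] [0.26979794 0.41501733 0.06662985]
```

View pics/l2t.png

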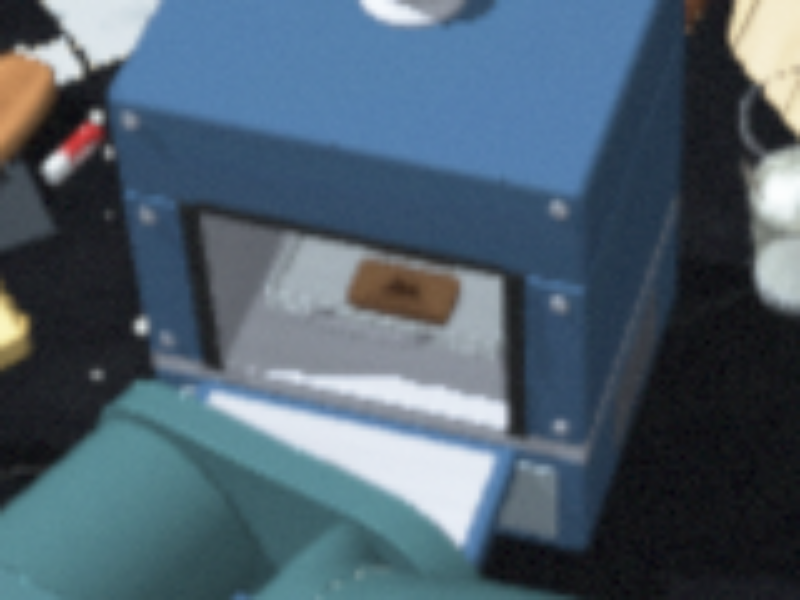

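The door corners match 90°, so it is at its stop. The top view shows the tray in the chamber with a patch at crop (405,290). Next I'll unhook, rise and take one more tray reading.

```bash
cat > l.py <<'E'
from h import *
hx=-.009-.181*np.sin(np.radians(105.5))+.0065
servo_line(tcp_for_hook(hx+.004,0,.072),max_speed=.1)
servo_line(tcp_for_hook(hx+.004,0,.212),max_speed=.2)
f=grab_frame("top");cv2.imwrite("pics/l3_top.png",f)
for n,z in(("tray_eye_bar",.155),("tray",.115),("patch_dark",.1226),("patch_tan",.1226),("door_hinge",.1055),("oven",0)):
    for d in place_of("top",n)[:1]:
        q=onz("top",d["position"],z)-O;print(n,np.round(d["position"],1),round(d["score"],2),np.round([q@XO,q@YO],4))
print(boxes_of("top","tray")[:1])
f=grab_frame("scene")
for d in place_of("scene","hook_tip")[:1]:
    o,dd=ray("scene",d["position"]);s=-((o-O)@YO)/(dd@YO);q=o+s*dd-O;print("tip",q@XO,q[2],"cmd",hx+.004,.172)
print(current_contact_force(),current_t())
E
python3 l.py
```

```text
tray_eye_bar [270.8 224.1] 0.8 [0.0155 0.0091]
tray [284.2 214.1] 0.62 [ 0.0945 -0.0019]
patch_tan [278.6 222.5] 0.49 [0.0531 0.0008]
oven [225.9 335. ] 0.62 [-0.2706  0.0478]
[{'extent': [258.1, 206.5, 300.7, 232.5], 'score': 0.82}]
tip -0.18159020903720097 0.17490420164893794 cmd -0.17291711203076074 0.172
[ 0.31868454  1.15965078 -2.89087046] 19.5
```

```bash
cat > m.py <<'E'
from h import *
np.set_printoptions(precision=2,suppress=True)
F=lambda:np.array(current_contact_force())
y=.003
servo_line(tcp_for_hook(-.08,y,.212),max_speed=.2)
servo_line(tcp_for_hook(.028,y,.212),max_speed=.12)
f0=F();servo_line(tcp_for_hook(.028,y,.190),max_speed=.08);f1=F()-f0
print("down1",f1)
if np.linalg.norm(f1)<6:
    servo_line(tcp_for_hook(.028,y,.174),max_speed=.08);print("down2",F()-f0)
    if np.linalg.norm(F()-f0)<6:
        for x in (-.03,-.09,-.150):
            servo_line(tcp_for_hook(x,y,.174),max_speed=.09);d=F()-f0;print(x,d@XO,d[2])
        for c in ("scene","top"):
            f=grab_frame(c);cv2.imwrite(f"pics/l4_{c}.png",f)
            for n,z in(("tray_eye_bar",.155),("tray",.115),("patch_dark",.1226),("patch_tan",.1226)):
                for d in place_of(c,n)[:1]:
                    q=onz(c,d["position"],z)-O;print(c,n,np.round(d["position"],1),round(d["score"],2),np.round([q@XO,q@YO],4))
print(current_t())
a=cv2.imread("pics/l4_scene.png")[130:300,220:420];b=cv2.imread("pics/l4_top.png")[160:330,180:380]
cv2.imwrite("pics/l4.png",np.hstack([cv2.resize(i,(400,340)) for i in (a,b)]))
E
python3 m.py
```

```text
down1 [0.35 0.13 0.24]
down2 [-0.65 -0.57 -1.38]
-0.03 -0.6664798406795646 -1.5564681257416846
-0.09 1.3501449862712183 -1.0276725237317625
-0.15 -0.7112080813167436 -0.6873001132079459
scene tray_eye_bar [289.6 205.9] 0.92 [-0.16 -0.  ]
scene tray [320.7 224.1] 0.73 [-0.08  0.  ]
scene patch_dark [330.3 224.4] 0.63 [-0.05 -0.01]
24.8667
```

```bash
cat > n.py <<'E'
from h import *
np.set_printoptions(precision=2,suppress=True)
F=lambda:np.array(current_contact_force())
h=np.radians(-61.5);g=np.array([.440,.0562,.063])
f0=F()
servo_line(tcp_for_hook(-.146,.003,.174),max_speed=.06)
servo_line(tcp_for_hook(-.146,.003,.222),max_speed=.1);print("unhook",F()-f0)
servo_line(tcp_for_hook(-.22,.003,.24),max_speed=.2)
movep([.36,.20,.30],ori(np.radians(-38)))
movep(g+[0,0,.07],ori(h))
f=grab_frame("scene");cv2.imwrite("pics/l5_scene.png",f)
for d in place_of("scene","hook_tip")[:1]:
    q=onz("scene",d["position"],.09)-g;u=np.array([np.cos(h),np.sin(h),0]);print("tip rel",q@u,q@np.array([-u[1],u[0],0]),d)
f=grab_frame("top");cv2.imwrite("pics/l5_top.png",f)
for n,z in(("tray_eye_bar",.155),("tray",.115),("patch_dark",.1226),("patch_tan",.1226)):
    for d in place_of("top",n)[:1]:
        q=onz("top",d["position"],z)-O;print(n,np.round(d["position"],1),round(d["score"],2),np.round([q@XO,q@YO],4))
print(current_t())
a=cv2.imread("pics/l5_scene.png")[200:400,230:430];b=cv2.imread("pics/l5_top.png")[160:360,200:400]
cv2.imwrite("pics/l5.png",np.hstack([cv2.resize(i,(400,400)) for i in (a,b)]))
E
python3 n.py
```

```text
unhook [ 0.62 -0.67  0.97]
tip rel 0.11842203040979571 -0.00010969345860736166 {'position': [317.8, 330.8], 'score': 0.57}
tray_eye_bar [249.7 277. ] 0.56 [-0.17  0.  ]
patch_dark [253.9 301.9] 0.72 [-0.22 -0.03]
patch_tan [261.2 267.4] 0.55 [-0.11 -0.01]
28.6167
```

View pics/l5.png

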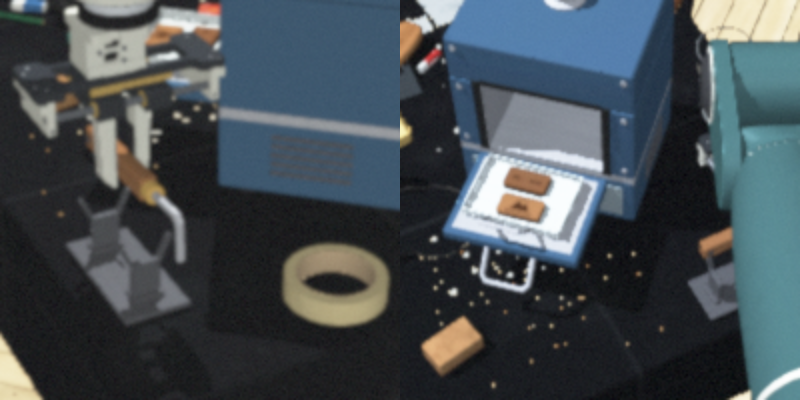

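The top view shows the tray wholly on the lowered door with both patches in it, and the rod is lined up above its rest. I'll lower it, release and check.

```bash
cat > p.py <<'E'
from h import *
np.set_printoptions(precision=3,suppress=True)
F=lambda:np.array(current_contact_force())
g=np.array([.440,.0562,.063]);f0=F()
servo_line(g+[0,0,.012],max_speed=.08);print(F()-f0)
servo_line(g+[0,0,.0008],max_speed=.03);print(F()-f0)
gripper_to(1.0);sleep(.2)
servo_line(g+[0,0,.16],max_speed=.15)
f=grab_frame("wrist")
for n,z in (("hook_rod",.06),("rod_rest",0)):
    for d in place_of("wrist",n)[:1]: print(n,d,onz("wrist",d["position"],z))
# handle centreline from its orange colour, as before the grasp
hsv=cv2.cvtColor(f,cv2.COLOR_BGR2HSV);m=cv2.inRange(hsv,(5,110,90),(20,255,255));m[:, :255]=0;m[:,400:]=0;m[:150]=0;m[335:]=0
n,l,s,c=cv2.connectedComponentsWithStats(m);k=1+np.argmax(s[1:,4]);print(s[k],c[k])
a=np.argwhere(l==k)
e=[onz("wrist",[a[abs(a[:,0]-r)<2][:,1].mean(),r],.072) for r in (a[:,0].min()+3,a[:,0].max()-6)]
print(e,np.degrees(np.arctan2(*(e[1]-e[0])[1::-1])))
g2=grab_frame("scene");cv2.imwrite("pics/l6_scene.png",g2)
for n,z in(("hook_rod",.06),("hook_tip",.02)):
    for d in place_of("scene",n)[:1]: print(n,np.round(d["position"],1),onz("scene",d["position"],z))
print(current_t())
E
python3 p.py
```

```text
[-0.261 -0.346 -1.196]
[-0.096  0.115 -0.429]
hook_rod {'position': [316.8, 223.6], 'score': 0.93} [0.442 0.057 0.06 ]
rod_rest {'position': [312.3, 212.4], 'score': 0.83} [0.439 0.053 0.   ]
[ 304  150   23  160 3124] [314.853 222.959]
[array([0.412, 0.109, 0.072]), array([ 0.467, -0.007,  0.072])] -64.71835600204207
hook_rod [293.8 310.3] [0.443 0.066 0.06 ]
hook_tip [316.6 363.4] [ 0.494 -0.051  0.02 ]
32.9833
```

```bash
cat > q.py <<'E'
import cv2,numpy as np
for t in("scene0","l6_scene"):
    f=cv2.imread(f"pics/{t}.png")[280:375,262:330]
    m=cv2.inRange(cv2.cvtColor(f,cv2.COLOR_BGR2HSV),(5,110,60),(22,255,255));y,x=np.nonzero(m);print(t,len(x),x.min(),x.max(),y.min(),y.max(),x.mean(),y.mean())
    b=f.min(2)>150;y,x=np.nonzero(b);print(" steel",len(x),x.mean(),y.mean(),y.max())
E
python3 q.py
```

```text
scene0 581 11 50 11 55 29.798623063683305 31.74526678141136
 steel 77 53.077922077922075 60.22077922077922 83
l6_scene 579 12 50 10 55 29.91364421416235 31.704663212435232
 steel 27 55.25925925925926 64.07407407407408 70
```

The rod lies as it did before: its handle is within a fraction of a pixel of the first picture. I'm handing in.

```bash
python3 -c "
from plant import *
print(current_contact_force(),current_t());print(job_done())"
```

```text
[-0.75250516 -0.56407342  0.16709029] 32.9833
the job is handed in; nothing more can be done
None
```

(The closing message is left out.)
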